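# Swap the hemmed-in drive for the hub

### The arm

A 6-joint arm with a two-finger parallel gripper is mounted at the origin on a cart in front of the work surface, level with it; the furniture and walls round the work are solid. World frame = base frame: x ahead of the robot, y to its left, z up, the work surface at z = 0. Lengths are in m, angles in rad, forces in N, time in s.
With the tool pointing down it reaches from about 0.375 to 0.975 m from the base axis. Payload 3.8 kg.
Tool frame: the origin (TCP) lies midway between the tips of the shut fingers; the grasp point (between the pads) lies 19 mm behind it; z points along the fingers, y is the line along which they close (so a half turn about z gives the same grasp; the last joint's range is limited). The gripper opens to 85 mm and grips with 20 to 120 N. Pads are 22 mm wide; open, the fingers measure 114 mm over their backs; the gripper's body (76 mm by 85 mm) begins 54 mm behind the grasp point. The pads swing forward as they close: fully open they stand 13 mm farther back than shut.
Start: joints at [-1.258, 0.264, 1.604, -0, 1.274, -0.037], TCP at [0.231, -0.634, 0.192] pointing down, gripper open.
Joint ranges: [-2.63, 2.63], [-0.94, 2.18], [0.31, 2.57], [-1.31, 4.45], [0, 2.66], [-2.55, 2.55]. Speed limits (rad/s): [2.57, 2.57, 3.14, 3.14, 3.14, 3.14].

### API

Orientations are given as a rotation vector (axis times angle).
In Python, from workcell import bot gives the robot as it stands.
- The arm moves only by the tool step_arm, never from a script. Its argument "motion" is a list of rows, each a list of 5 numbers: the finger opening in cm, from 0 to 8.54, then the shift along the tool's x, y, z in cm, then the turn about the tool's z in degrees. In form: [[claw, dx, dy, dz, twist], ...]. A call has 1 to 20 rows; each row is the pose to reach, as a shift and turn from the pose commanded when the call began, along the tool's axes at that moment; what a row does not reach only later rows make up. A row lasts 1/10 s, in which the tool goes at most 50 mm and 8.59 degrees, less where a joint would pass 70% of its speed; a pose out of reach is approached as far as the arm can. A call with a gripper value outside its range is refused whole. The fingers move at their own pace and stop on an object; "force" is the grip in N (left out, the last holds). Time passes only in rows, so rows that repeat a pose let the fingers close. It gives the time, the measured TCP pose, the force, the opening and the grip force at its end, in the units of the state.
- bot.read_state(): the state, without advancing time (a new reading comes with each control period).
- bot.read_camera(name): name is "side" or "top"; returns (picture, depth): 400x640x3 uint8, red, green, blue; 400x640 float32, m along the optical axis (not along the pixel's ray), 0 where there is no reading.
- bot.calibration(name): a dict with "mtx" (3x3 intrinsics, pixels), "k1" (the pictures are not rectified: a ray, as slopes to the right and down, at radius r is drawn at 1 + k1 r^2 times it, then the intrinsics apply), "origin" and "orientation" of the camera in the world. Camera axes: x right, y up, looking along -z (the intrinsics and any distortion apply to the point x, -y, -z); pixel columns grow to the right and rows downward; lengths in m; the calibration is good to about 2 mm. A picture is of the moment at which its call begins. calibration takes no time and is no camera call.
- bot.finish_job(): hands the job in; it is judged then, once.
The state is a dict: "time": time; "q": joint angles; "joint_vel": joint speeds; "joint_torque": joint torques, N m; "tool_pos": TCP position; "tcp_rot": TCP orientation; "wrist_force": force on the tool from outside, world axes, zero at the start; "torque": the same for the moment, N m; "width": opening from 0.0 (shut) to 1.0 (fully open); "grip_force": force on a finger pad.
Only numpy, scipy, OpenCV 4.12 (cv2) and the standard library are available. Lean on these libraries where they do the work, as an engineer would, in place of code of your own. Each camera call takes 0.05 s, during which the arm holds its last target. There are 200 camera calls.

### The job

Swap the drive in the wooden desk tray for the USB hub: first set both the earbud case and the toy car, which hem the drive in, aside on the cork mat, then lay the drive centred on the small grey felt pad, lengthwise along it, and after that lay the hub in the tray in the middle, just where the drive lay and pointing the same way. Then put the earbud case and the car back in the tray, each just where it stood at the start and lengthwise as before. Everything lies flat and right way up, and the other things on the desk stay where they are.

Things in the scene. Friction and masses are not known exactly. Their poses are not given: they have to be found in the camera images.
- tray: Fixed shallow tray of light wood with three grey felt inlays, outside 240 mm (its x) by 150 mm (its y); floor 4 mm thick, rim 5 mm wide and 10 mm high over the desk. Origin: centre of its underside, on the desk top. The three bays lie in a row along its x axis, centred at x = -70, 0 and +70 mm (y = 0). At the start the drive lies in the middle bay; the earbud case is in one end bay and the toy car in the other (which is which varies).
- side_mat: Fixed cork mat, 200 mm (its x) by 130 mm (its y), 3 mm thick: the side area for the things cleared away, with room for both one behind the other along its x. Origin: centre of its underside, on the desk top.
- pad: Fixed small grey felt pad, 90 mm (its x) by 130 mm (its y, the long side), 3 mm thick: where the drive goes. Origin: centre of its underside, on the desk top.
- drive: Flat black external drive, 52 mm (its x) by 98 mm (its y) by 11 mm high. Origin: centre of its underside. It starts in the tray with its long side across the tray (along the tray's y); only its 52 mm width fits a gripper, and the case and the car stand 3 to 17 mm from its two long sides.
- hub: Black four-port USB hub, flat bar 34 mm (its x) by 92 mm (its y) by 14 mm high, lying on the desk at the start; it ends in the middle of the tray, its long side along the tray's y. Origin: centre of its underside.
- case: White rounded earbud case, shut (it does not open), 47 mm (its x) by 60 mm (its y) by 24 mm high. Origin: centre of its underside. Its y lies along the tray's x at the start; grasp it across its 47 mm width.
- car: White die-cast toy car with a blue roof light, 34 mm wide (its x; 32 mm at the body sides), 77 mm long (its y), 28 mm high. Origin: centre of its underside. Its y lies along the tray's x at the start; grasp it across its width.
- mouse: Black computer mouse, 120 x 66 x 39 mm, origin at the centre of its underside; a bystander, leave it alone.
- mug: Green mug, 86 mm wide, 116 mm with the handle, 94 mm high, origin under its middle; a bystander, leave it alone.
- usb_stick: Black USB stick with a metal plug, 18 x 58 x 8 mm, origin at the centre of its underside; a bystander, leave it alone.
Not all that is in view belongs to the job. Leave any purple look-alike of the car alone.

How it is judged:
On the way, in this order (a step that is already met when the one before it is completed fails the run):
1. the earbud case and the car both stand released on the cork mat (x of case in the frame of side_mat between -0.085 and 0.085 m and y of case in the frame of side_mat between -0.06 and 0.06 m and z of each of case, car in the frame of side_mat below 0.01 m and angle between each of case, car's own z axis and vertical below 0.12 rad and linear speed of each of case, car below 0.02 m/s and contact force between each of case, car and the fingers below 0.05 N and x of car in the frame of side_mat between -0.085 and 0.085 m and y of car in the frame of side_mat between -0.06 and 0.06 m), for 0.2 s.
2. the drive lies released on the felt pad (horizontal distance between drive and pad below 0.015 m and z of drive in the frame of pad below 0.01 m and angle between the y axis of drive and the y axis of pad, either way round below 0.25 rad and angle between drive's own z axis and vertical below 0.12 rad and linear speed of drive below 0.02 m/s and contact force between drive and the fingers below 0.05 N), for 0.2 s.
3. the hub lies released in the middle of the tray (horizontal distance between hub and tray below 0.015 m and z of hub in the frame of tray below 0.01 m and angle between the y axis of hub and the y axis of tray, either way round below 0.25 rad and angle between hub's own z axis and vertical below 0.12 rad and linear speed of hub below 0.02 m/s and contact force between hub and the fingers below 0.05 N), for 0.2 s.
At the end, for the whole second after the job is handed in: Drive flat on the pad, within 15 mm of its centre; hub flat on the tray floor, within 15 mm of the tray's centre; case and car upright within 15 mm of where each began; long sides within 0.25 rad of the pad's y, the tray's y and the tray's x; all released and at rest (all of step 2 and all of step 3 and distance of each of case, car from where it was at the start of the episode below 0.015 m and angle between the y axis of each of case, car and the x axis of tray, either way round below 0.25 rad and angle between each of case, car's own z axis and vertical below 0.12 rad and linear speed of each of case, car below 0.02 m/s and contact force between each of case, car and the fingers below 0.05 N); the robot touches nothing.
It fails at once if the mouse is shoved from its place by more than 20 mm (distance of mouse from where it was at the start of the episode above 0.02 m).
It fails at once if the mug is shoved from its place by more than 20 mm (distance of mug from where it was at the start of the episode above 0.02 m).
It fails at once if the USB stick is shoved from its place by more than 20 mm (distance of usb_stick from where it was at the start of the episode above 0.02 m).
It also fails if it takes over 109 s, if anything falls off the work surface, if the arm or the gripper's body presses on something with over 40 N, if the wrist force passes 120 N, or if a joint passes its speed limit or range.

## Working session

There is one attempt and no reset: what is moved stays moved. The work goes in short steps, Python scripts to look and compute and a tool call to move; the robot and the scene stay as the last step left them, time stands still between calls to the robot, and variables do not carry over. Pictures are saved under pics/ and viewed, at most 14 in all, crops included, and the job is handed in when it is done.

Besides the shell and the picture viewer there is one more tool, called after ">>>" in YAML: its name, and indented under it one key for each argument. step_arm: Moves the arm, as the interface text tells. Its arguments: {"type":"object","properties":{"motion":{"type":"array","items":{"type":"array","items":{"type":"number"}}},"force":{"type":"number"}},"required":["motion"]}

```bash
mkdir -p pics
cat > h.py <<'E'
import numpy as np,cv2
from scipy.spatial.transform import Rotation as R
from workcell import bot
def snap(n,f):
    p,d=bot.read_camera(n); cv2.imwrite(f'pics/{f}.png',p[:,:,::-1]); np.save(f'pics/{f}.npy',d); return p,d
def cal(n):
    c=bot.calibration(n); o=np.array(c['orientation'],float)
    M=R.from_rotvec(o).as_matrix() if o.size==3 else (o if o.shape==(3,3) else R.from_quat(o).as_matrix())
    return np.array(c['mtx']),c['k1'],np.array(c['origin']),M
def ray(n,uv):
    K,k1,o,M=cal(n); uv=np.atleast_2d(np.array(uv,float))
    s=(uv-[K[0,2],K[1,2]])/[K[0,0],K[1,1]]; u=s.copy()
    for _ in range(20): u=s/(1+k1*(u**2).sum(1,keepdims=True))
    return o,np.c_[u[:,0],-u[:,1],-np.ones(len(u))]@M.T
def atz(n,uv,z):
    o,r=ray(n,uv); return o+r*((z-o[2])/r[:,2])[:,None]
def cloud(n,d):
    v,u=np.indices(d.shape); o,r=ray(n,np.c_[u.ravel(),v.ravel()]); return (o+r*d.ravel()[:,None]).reshape(*d.shape,3)
E
python3 - <<'E'
from h import *
for n in('side','top'):
    snap(n,n+'0'); print(n,bot.calibration(n))
print(bot.read_state())
E
```

```text
side {'mtx': array([[518.36047972,   0.        , 318.85577028],
       [  0.        , 518.36047972, 201.413557  ],
       [  0.        ,   0.        ,   1.        ]]), 'k1': -0.02163184474146177, 'origin': array([-0.36263286, -1.3312362 ,  0.82835928]), 'orientation': array([ 1.08930733, -0.30018721, -0.50897036])}
top {'mtx': array([[475.25728636,   0.        , 318.43481302],
       [  0.        , 475.25728636, 194.3717255 ],
       [  0.        ,   0.        ,   1.        ]]), 'k1': -0.0063856693824636025, 'origin': array([0.41828834, 0.03857154, 1.44670973]), 'orientation': array([ 0.03740534, -0.05036721, -1.56865935])}
{'time': 0.1, 'q': array([-1.25786759e+00,  2.64677221e-01,  1.60524980e+00, -3.13452594e-05,
        1.27373632e+00, -3.68470854e-02]), 'joint_vel': array([-3.65699153e-05, -7.06439574e-04, -3.93078074e-03, -7.52900010e-04,
       -1.37869683e-03,  1.16343037e-03]), 'joint_torque': array([ 7.99367808e-04, -5.16706252e+01, -3.68590879e+01,  4.68843643e-05,
        6.33582822e-03, -2.26660273e-05]), 'tool_pos': array([ 0.23110098, -0.63339821,  0.19108036]), 'tcp_rot': array([-3.09165275e+00, -5.46288154e-01,  4.93868082e-04]), 'wrist_force': array([-0.08983972, -0.37600414, -0.42666601]), 'torque': array([0.017731  , 0.01046421, 0.01223871]), 'grip_force': 0.0, 'width': 1.0022643806833451}
```

View pics/top0.png

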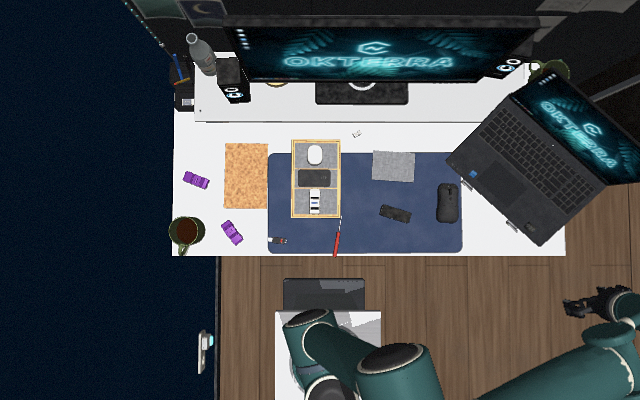

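View pics/side0.png

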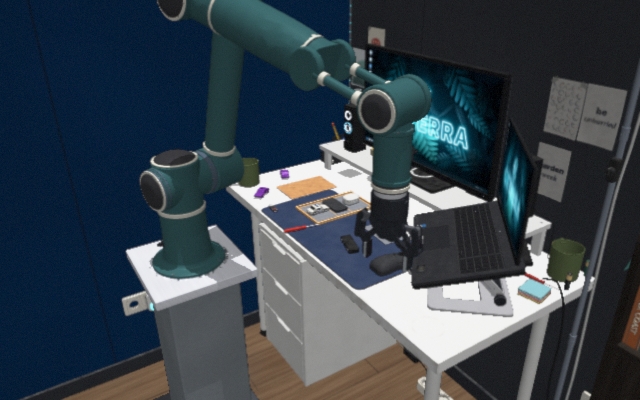

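Run:
```python
import cv2
i=cv2.imread('pics/top0.png')
cv2.imwrite('pics/c1.png',cv2.resize(i[125:225,215:350],None,fx=5.9,fy=5.9,interpolation=cv2.INTER_CUBIC))
cv2.imwrite('pics/c2.png',cv2.resize(i[140:230,350:470],None,fx=6,fy=6,interpolation=cv2.INTER_CUBIC))
```

```text
(no output)
```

View pics/c1.png

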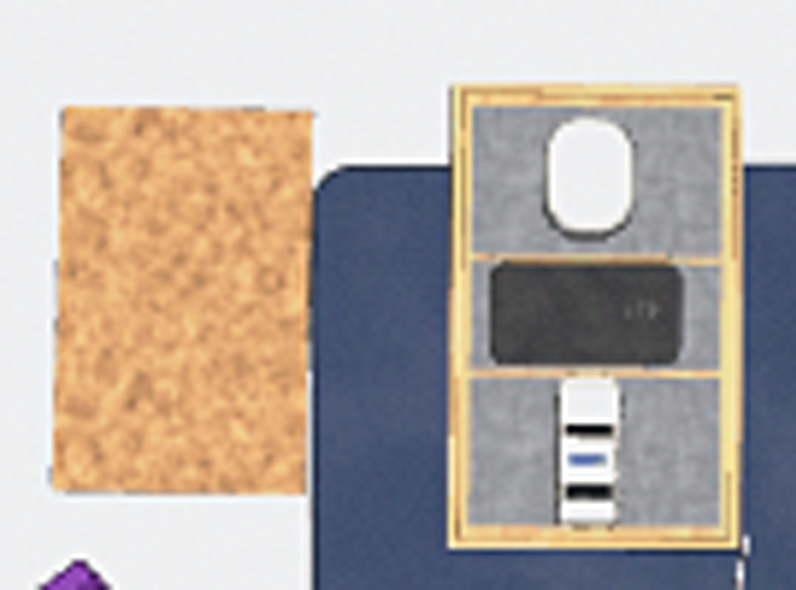

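View pics/c2.png

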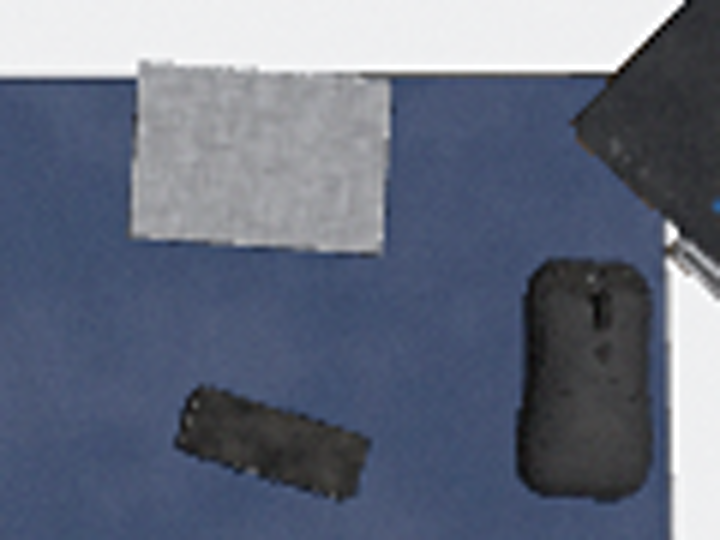

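Run:
```python
from h import *
C1=lambda p:(np.array(p,float)+.5)/5.9-.5+[215,125]
C2=lambda p:(np.array(p,float)+.5)/6-.5+[350,140]
def rep(n,p,z):
    w=atz('top',p,z)[:,:2]; (c,s,a)=cv2.minAreaRect((w*1000).astype(np.float32))
    e=w[1]-w[0]+w[2]-w[3]; print(n,'centre',w.mean(0).round(4),'rect',np.round(c,1),np.round(s,1),'edge01 dir deg',np.degrees(np.arctan2(e[1],e[0])).round(1))
rep('mat',C1([(61,107),(313,112),(306,494),(54,490)]),.003)
rep('tray',C1([(450,86),(742,87),(741,548),(450,548)]),.010)
rep('drive',C1([(490,261),(684,264),(682,366),(489,364)]),.015)
rep('case',C1([(545,117),(634,117),(634,240),(545,240)]),.018)
rep('car',C1([(557,376),(620,378),(620,526),(557,525)]),.018)
rep('pad',C2([(140,64),(390,78),(382,254),(131,239)]),.003)
rep('hub',C2([(203,386),(372,438),(345,501),(178,446)]),.013)
d=np.load('pics/top0.npy'); P=cloud('top',d); p,_=cv2.imread('pics/top0.png'),0
for n,(u,v) in dict(matc=(246,176),deskwhite=(340,132),blue=(350,200),pad=(393,166),drive=(314,178),case=(315,154),car=(315,205),hub=(395,213)).items(): print(n,P[v-1:v+2,u-1:u+2].reshape(-1,3).mean(0).round(4))
# height masks
def hm(n,b,z0):
    u0,v0,u1,v1=b; q=P[v0:v1,u0:u1].reshape(-1,3); q=q[(q[:,2]>z0)&(q[:,2]<.1)]
    print(n,len(q),'bbox mid',((q.min(0)+q.max(0))/2).round(4),'mean',q.mean(0).round(4),cv2.minAreaRect((q[:,:2]*1000).astype(np.float32)))
hm('case',(298,142,335,168),.015);hm('car',(298,187,335,216),.016);hm('hub',(375,200,415,226),.009);hm('drive',(296,166,335,189),.0125)
```

```text
mat centre [0.5564 0.2484] rect [556.5 248.6] [130.5 198.9] edge01 dir deg -90.9
tray centre [0.5479 0.0355] rect [547.8  35.7] [150.8 238.3] edge01 dir deg -90.0
drive centre [0.5487 0.0404] rect [548.6  40.4] [99.5 52.9] edge01 dir deg -90.6
case centre [0.618  0.0389] rect [618.   38.9] [63.5 45.7] edge01 dir deg -89.9
car centre [0.4781 0.0392] rect [478.2  39.2] [76.5 32.2] edge01 dir deg -91.3
pad centre [ 0.5863 -0.2013] rect [ 586.3 -201.3] [128.   90.3] edge01 dir deg -93.2
hub centre [ 0.4415 -0.2055] rect [ 441.9 -205.8] [91.7 34.4] edge01 dir deg -107.6
matc [0.5548 0.2475 0.0022]
deskwhite [ 0.6918 -0.0394 -0.0025]
blue [ 4.823e-01 -6.960e-02 -2.000e-04]
pad [ 0.5864 -0.2011  0.0031]
drive [0.5481 0.0403 0.0138]
case [0.6194 0.0374 0.0263]
car [0.4658 0.0371 0.0293]
hub [ 0.4426 -0.204   0.0159]
case 272 bbox mid [0.6182 0.0389 0.0261] mean [0.6175 0.0389 0.0273] ((618.1731567382812, 38.92201232910156), (58.66355514526367, 45.24965286254883), 0.2027902454137802)
car 240 bbox mid [0.4783 0.0401 0.0252] mean [0.477  0.0393 0.024 ] ((478.28314208984375, 40.15193176269531), (72.5490951538086, 30.120769500732422), 0.07135442644357681)
hub 321 bbox mid [ 0.4412 -0.206   0.0158] mean [ 0.441  -0.2056  0.0143] ((440.6391296386719, -205.92616271972656), (90.95391845703125, 34.65412902832031), 72.58191680908203)
drive 402 bbox mid [0.548  0.0418 0.0182] mean [0.5482 0.041  0.0159] ((547.9779052734375, 41.81367492675781), (48.94325637817383, 93.8790283203125), 0.027842383831739426)
```

```bash
cat > plan.py <<'E'
import sys
from h import *
# args: x,y,z,angle(deg of closing line, world) ... each waypoint
s=bot.read_state(); M=R.from_rotvec(s['tcp_rot']).as_matrix(); p=s['tool_pos']
yaw=np.degrees(np.arctan2(M[1,1],M[0,1])); q=np.degrees(s['q'])
print('t',round(s['time'],1),'tcp',p.round(4),'closing',yaw.round(2),'tilt',np.degrees(np.arccos(-M[2,2])).round(2),'q6',q[5].round(1),'w',round(s['width']*8.54,2),'F',s['wrist_force'].round(1),'grip',round(s['grip_force'],1))
for a in sys.argv[1:]:
    x,y,z,g=map(float,a.split(',')); d=M.T@(np.array([x,y,z])-p)*100
    dq1=np.degrees(np.arctan2(y,x))-q[0]
    for tw in (t for t in (-(g-yaw)%180, -(g-yaw)%180-180)):
        print(a,'->',d.round(2),'twist',round(tw,1),'q6',round(q[5]+tw+dq1,0))
E
python3 plan.py 0.38,-0.33,0.17,90 0.618,0.039,0.17,90 0.618,0.039,0.06,90
```

```text
t 0.1 tcp [ 0.2311 -0.6334  0.1911] closing -69.96 tilt 0.12 q6 -2.1 w 8.56 F [-0.1 -0.4 -0.4] grip 0.0
0.38,-0.33,0.17,90 -> [ 24.39 -23.4    2.16] twist 20.0 q6 49.0
0.38,-0.33,0.17,90 -> [ 24.39 -23.4    2.16] twist -160.0 q6 -131.0
0.618,0.039,0.17,90 -> [ 59.39 -49.9    2.21] twist 20.0 q6 94.0
0.618,0.039,0.17,90 -> [ 59.39 -49.9    2.21] twist -160.0 q6 -86.0
0.618,0.039,0.06,90 -> [ 59.39 -49.88  13.21] twist 20.0 q6 94.0
0.618,0.039,0.06,90 -> [ 59.39 -49.88  13.21] twist -160.0 q6 -86.0
```

>>> step_arm:
  motion:
    - [8.5,24.4,-23.4,2.2,20]
    - [8.5,24.4,-23.4,2.2,20]
    - [8.5,24.4,-23.4,2.2,20]
    - [8.5,24.4,-23.4,2.2,20]
    - [8.5,24.4,-23.4,2.2,20]
    - [8.5,24.4,-23.4,2.2,20]
    - [8.5,24.4,-23.4,2.2,20]
    - [8.5,59.4,-49.9,2.2,20]
    - [8.5,59.4,-49.9,2.2,20]
    - [8.5,59.4,-49.9,2.2,20]
    - [8.5,59.4,-49.9,2.2,20]
    - [8.5,59.4,-49.9,2.2,20]
    - [8.5,59.4,-49.9,2.2,20]
    - [8.5,59.4,-49.9,2.2,20]
    - [8.5,59.4,-49.9,2.2,20]
    - [8.5,59.4,-49.9,2.2,20]
    - [8.5,59.4,-49.9,2.2,20]
    - [8.5,59.4,-49.9,2.2,20]
    - [8.5,59.4,-49.9,2.2,20]
    - [8.5,59.4,-49.9,2.2,20]
  force: 30

```text
time: 2.1
tool_pos: [0.6176, 0.0369, 0.1701]
tcp_rot: [3.141, -0.001, -0.001]
wrist_force: [-0.6, 0.3, -0.2]
width: 0.998
grip_force: 0.0
```

```bash
python3 plan.py 0.618,0.039,0.06,90 0.618,0.039,0.003,90
```

```text
t 2.1 tcp [0.6176 0.0369 0.1701] closing -90.05 tilt 0.04 q6 91.2 w 8.52 F [-0.6  0.3 -0.2] grip 0.0
0.618,0.039,0.06,90 -> [ 0.05 -0.21 11.01] twist 180.0 q6 274.0
0.618,0.039,0.06,90 -> [ 0.05 -0.21 11.01] twist -0.0 q6 94.0
0.618,0.039,0.003,90 -> [ 0.06 -0.21 16.71] twist 180.0 q6 274.0
0.618,0.039,0.003,90 -> [ 0.06 -0.21 16.71] twist -0.0 q6 94.0
```

>>> step_arm:
  motion:
    - [8.5,0,0,5,0]
    - [8.5,0,0,10,0]
    - [8.5,0,0,13,0]
    - [8.5,0,0,15,0]
    - [8.5,0,0,16.6,0]
    - [8.5,0,0,16.6,0]
    - [8.5,0,0,16.6,0]
    - [4.2,0,0,16.6,0]
    - [4.2,0,0,16.6,0]
    - [4.2,0,0,16.6,0]
    - [4.2,0,0,16.6,0]
    - [4.2,0,0,16.6,0]
    - [4.2,0,0,16.6,0]
    - [4.2,0,0,16.6,0]
  force: 30

```text
time: 3.5
tool_pos: [0.6183, 0.0383, 0.0042]
tcp_rot: [-3.142, -0.001, 0.0]
wrist_force: [0.6, 0.4, -0.2]
width: 0.493
grip_force: 0.0
```

```bash
python3 plan.py 0.611,0.2485,0.12,90 0.611,0.2485,0.003,90
```

```text
t 3.5 tcp [0.6183 0.0383 0.0042] closing -89.95 tilt 0.0 q6 91.2 w 4.21 F [ 0.6  0.4 -0.2] grip 0.0
0.611,0.2485,0.12,90 -> [ -0.71 -21.02 -11.58] twist 0.1 q6 112.0
0.611,0.2485,0.12,90 -> [ -0.71 -21.02 -11.58] twist -179.9 q6 -68.0
0.611,0.2485,0.003,90 -> [ -0.71 -21.02   0.12] twist 0.1 q6 112.0
0.611,0.2485,0.003,90 -> [ -0.71 -21.02   0.12] twist -179.9 q6 -68.0
```

>>> step_arm:
  motion:
    - [3,0,0,0,0]
    - [3,0,0,0,0]
    - [3,0,0,0,0]
    - [3,0,0,0,0]

```text
time: 3.9
tool_pos: [0.6183, 0.0382, 0.0042]
tcp_rot: [3.142, 0.001, -0.0]
wrist_force: [0.1, -0.3, 0.5]
width: 0.352
grip_force: 0.0
```

Run:
```python
from h import *
p,d=snap('side','s1'); cv2.imwrite('pics/s1c.png',cv2.resize(p[130:260,260:420,::-1],None,fx=5,fy=4.6,interpolation=cv2.INTER_CUBIC))
```

```text
(no output)
```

View pics/s1c.png

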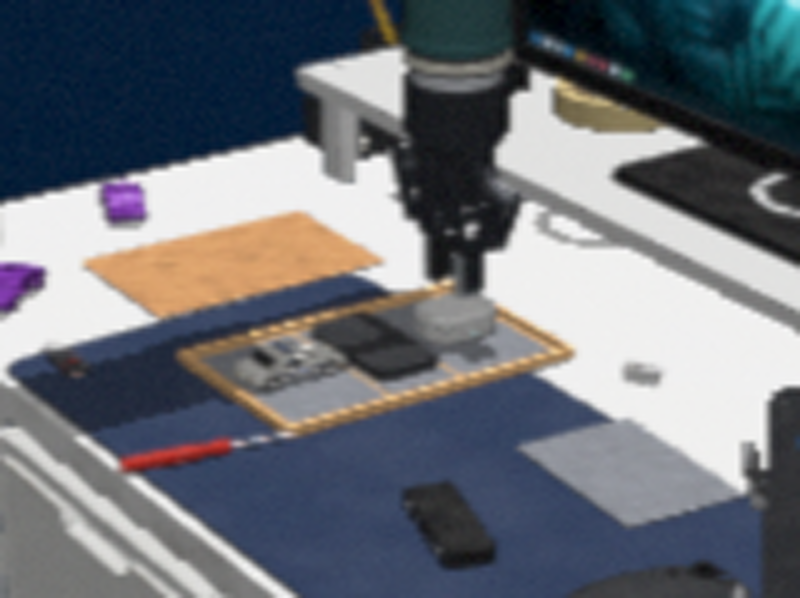

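Run:
```python
from h import *
d=np.load('pics/s1.npy'); P=cloud('side',d)
for v in range(172,212,2):
    print(v,[tuple((P[v,u]*1000).round().astype(int)) for u in (346,349,353,357)])
```

```text
172 [(np.int64(605), np.int64(48), np.int64(119)), (np.int64(597), np.int64(19), np.int64(131)), (np.int64(605), np.int64(6), np.int64(134)), (np.int64(615), np.int64(-2), np.int64(134))]
174 [(np.int64(605), np.int64(48), np.int64(112)), (np.int64(599), np.int64(22), np.int64(122)), (np.int64(614), np.int64(19), np.int64(120)), (np.int64(605), np.int64(-17), np.int64(135))]
176 [(np.int64(617), np.int64(66), np.int64(95)), (np.int64(599), np.int64(21), np.int64(115)), (np.int64(620), np.int64(28), np.int64(108)), (np.int64(600), np.int64(-23), np.int64(130))]
178 [(np.int64(608), np.int64(53), np.int64(94)), (np.int64(598), np.int64(20), np.int64(108)), (np.int64(614), np.int64(19), np.int64(104)), (np.int64(606), np.int64(-16), np.int64(119))]
180 [(np.int64(613), np.int64(60), np.int64(82)), (np.int64(624), np.int64(56), np.int64(81)), (np.int64(749), np.int64(205), np.int64(-4)), (np.int64(611), np.int64(-10), np.int64(108))]
182 [(np.int64(608), np.int64(52), np.int64(78)), (np.int64(625), np.int64(58), np.int64(72)), (np.int64(611), np.int64(13), np.int64(92)), (np.int64(617), 
[... 1910 characters left out ...]
32), np.int64(3)), (np.int64(597), np.int64(17), np.int64(9)), (np.int64(617), np.int64(21), np.int64(2)), (np.int64(632), np.int64(17), np.int64(-1))]
206 [(np.int64(570), np.int64(-4), np.int64(17)), (np.int64(595), np.int64(14), np.int64(3)), (np.int64(606), np.int64(5), np.int64(3)), (np.int64(619), np.int64(-1), np.int64(2))]
208 [(np.int64(568), np.int64(-6), np.int64(10)), (np.int64(581), np.int64(-6), np.int64(7)), (np.int64(595), np.int64(-11), np.int64(5)), (np.int64(611), np.int64(-12), np.int64(1))]
210 [(np.int64(572), np.int64(-1), np.int64(0)), (np.int64(575), np.int64(-14), np.int64(4)), (np.int64(589), np.int64(-19), np.int64(3)), (np.int64(595), np.int64(-34), np.int64(7))]
```

>>> step_arm:
  motion:
    - [8.5,0,0,0,0]
    - [8.5,0,0,0,0]
    - [8.5,0,0,0,0]
    - [8.5,0,0,0,0]
    - [8.5,0,0,0,0]
    - [8.5,0,0,0,0]
    - [8.5,0,0,0.7,0]
    - [8.5,0,0,1.4,0]
    - [8.5,0,0,2,0]
    - [8.5,0,0,2,0]
    - [8.5,0,0,2,0]

```text
time: 5.05
tool_pos: [0.6179, 0.0382, -0.0164]
tcp_rot: [3.142, 0.001, -0.002]
wrist_force: [0.9, -0.2, 1.1]
width: 0.995
grip_force: 0.0
```

```bash
python3 plan.py
python3 - <<'E'
from h import *
p,d=snap('side','s2'); cv2.imwrite('pics/s2c.png',cv2.resize(p[160:240,300:400,::-1],None,fx=7,fy=7,interpolation=cv2.INTER_CUBIC))
E
```

```text
t 5.0 tcp [ 0.6179  0.0382 -0.0164] closing -89.96 tilt 0.06 q6 91.2 w 8.5 F [ 0.9 -0.2  1.1] grip 0.0
```

View pics/s2c.png

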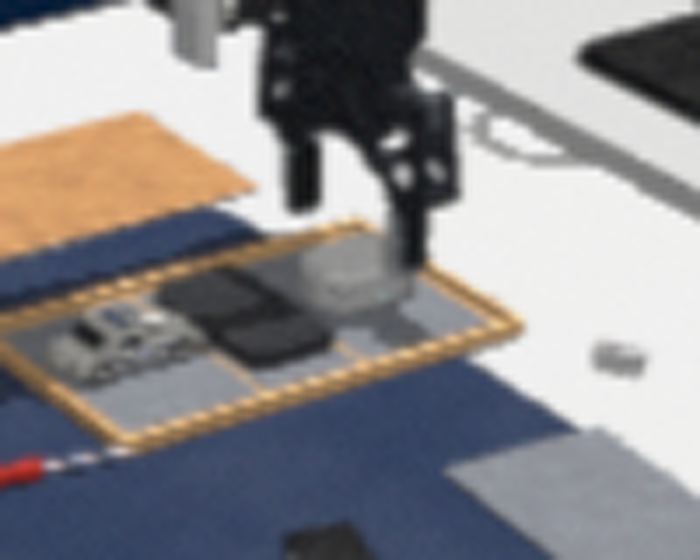

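Run:
```python
from h import *
for v in (196,198,199):
  for u in(357,359):
    o,r=ray('side',[(u,v)]); 
    for x in(.607,.618): print(u,v,(o+r*((x-o[0])/r[:,0])[:,None]).round(4))
```

```text
357 196 [[ 0.607  -0.0165  0.0508]]
357 196 [[ 0.618  -0.0016  0.042 ]]
359 196 [[ 0.607  -0.0281  0.0554]]
359 196 [[ 0.618  -0.0133  0.0466]]
357 198 [[ 0.607  -0.0167  0.0432]]
357 198 [[ 0.618  -0.0018  0.0343]]
359 198 [[ 0.607  -0.0284  0.0478]]
359 198 [[ 0.618  -0.0136  0.039 ]]
357 199 [[ 0.607  -0.0168  0.0393]]
357 199 [[ 0.618  -0.0019  0.0304]]
359 199 [[ 0.607  -0.0285  0.044 ]]
359 199 [[ 0.618  -0.0137  0.0351]]
```

>>> step_arm:
  motion:
    - [8.5,0,0,0.7,0]
    - [8.5,0,0,1.4,0]
    - [8.5,0,0,1.4,0]
    - [4,0,0,1.4,0]
    - [4,0,0,1.4,0]
    - [4,0,0,1.4,0]
    - [4,0,0,1.4,0]
    - [4,0,0,1.4,0]
    - [4,0,0,1.4,0]
    - [4,0,0,1.4,0]

```text
time: 6.1
tool_pos: [0.6188, 0.0382, -0.0292]
tcp_rot: [-3.142, -0.001, -0.001]
wrist_force: [-0.2, 0.4, 2.7]
width: 0.522
grip_force: 31.7
```

>>> step_arm:
  motion:
    - [6.5,0,0,0,0]
    - [6.5,0,0,0,0]
    - [6.5,0,0,0.3,0]
    - [6.5,0,0,0.6,0]
    - [6.5,0,0,0.6,0]
    - [4,0,0,0.6,0]
    - [4,0,0,0.6,0]
    - [4,0,0,0.6,0]
    - [4,0,0,0.6,0]
    - [4,0,0,0.6,0]

```text
time: 7.1
tool_pos: [0.6183, 0.0382, -0.0357]
tcp_rot: [3.142, 0.001, -0.0]
wrist_force: [-0.2, -0.1, -0.6]
width: 0.524
grip_force: 31.4
```

```bash
python3 plan.py 0.611,0.2485,0.04,90 0.611,0.2485,-0.0355,90
```

```text
t 7.1 tcp [ 0.6183  0.0382 -0.0357] closing -89.96 tilt 0.0 q6 91.2 w 4.47 F [-0.2 -0.1 -0.6] grip 31.4
0.611,0.2485,0.04,90 -> [ -0.71 -21.03  -7.57] twist 0.0 q6 112.0
0.611,0.2485,0.04,90 -> [ -0.71 -21.03  -7.57] twist -180.0 q6 -68.0
0.611,0.2485,-0.0355,90 -> [-7.100e-01 -2.103e+01 -2.000e-02] twist 0.0 q6 112.0
0.611,0.2485,-0.0355,90 -> [-7.100e-01 -2.103e+01 -2.000e-02] twist -180.0 q6 -68.0
```

>>> step_arm:
  motion:
    - [4,0,0,-2,0]
    - [4,0,0,-5,0]
    - [4,0,-3,-7,0]
    - [4,-0.7,-7,-7,0]
    - [4,-0.7,-11,-7,0]
    - [4,-0.7,-15,-7,0]
    - [4,-0.7,-18.5,-7,0]
    - [4,-0.7,-21,-7,0]
    - [4,-0.7,-21,-7,0]
    - [4,-0.7,-21,-4,0]
    - [4,-0.7,-21,-2,0]
    - [4,-0.7,-21,-0.8,0]
    - [4,-0.7,-21,0.05,0]
    - [4,-0.7,-21,0.05,0]
    - [4,-0.7,-21,0.05,0]

```text
time: 8.6
tool_pos: [0.6119, 0.248, -0.0357]
tcp_rot: [-3.141, -0.0, -0.002]
wrist_force: [-0.6, 0.5, -0.7]
width: 0.529
grip_force: 32.2
```

```bash
python3 plan.py
```

```text
t 8.6 tcp [ 0.6119  0.248  -0.0357] closing -89.99 tilt 0.06 q6 109.9 w 4.51 F [-0.6  0.5 -0.7] grip 32.2
```

>>> step_arm:
  motion:
    - [5.5,0,0,0.05,0]
    - [7,0,0,0,0]
    - [8.5,0,0,0,0]
    - [8.5,0,0,-2,0]
    - [8.5,0,0,-6,0]
    - [8.5,0,2,-8,0]
    - [8.5,-4,6,-8,0]
    - [8.5,-7,10,-8,0]
    - [8.5,-10,14,-8,0]
    - [8.5,-13.4,18,-8,0]
    - [8.5,-13.4,20.9,-8,0]
    - [8.5,-13.4,20.9,-8,0]
    - [8.5,-13.4,20.9,-6,0]
    - [8.5,-13.4,20.9,-6,0]

```text
time: 10.0
tool_pos: [0.4759, 0.0392, 0.0224]
tcp_rot: [-3.141, 0.0, 0.005]
wrist_force: [0.8, -0.1, -0.8]
width: 0.997
grip_force: 0.0
```

```bash
python3 plan.py 0.4778,0.0393,-0.034,90
python3 - <<'E'
from h import *
p,d=snap('top','t1'); cv2.imwrite('pics/t1c.png',cv2.resize(p[125:225,215:350,::-1],None,fx=5.9,fy=5.9,interpolation=cv2.INTER_CUBIC))
E
```

```text
t 10.0 tcp [0.4759 0.0392 0.0224] closing -90.0 tilt 0.16 q6 91.7 w 8.51 F [ 0.8 -0.1 -0.8] grip 0.0
0.4778,0.0393,-0.034,90 -> [ 0.21 -0.01  5.64] twist 180.0 q6 275.0
0.4778,0.0393,-0.034,90 -> [ 0.21 -0.01  5.64] twist -0.0 q6 95.0
```

View pics/t1c.png

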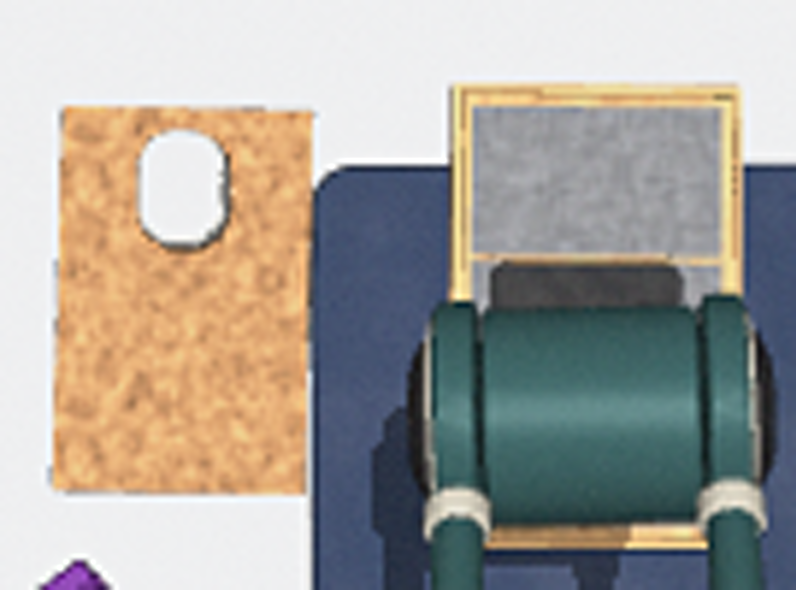

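>>> step_arm:
  motion:
    - [8.5,0.1,0,2,0]
    - [8.5,0.1,0,4,0]
    - [8.5,0.1,0,5.4,0]
    - [8.5,0.1,0,5.4,0]
    - [8.5,0.1,0,5.4,0]
    - [2.8,0.1,0,5.4,0]
    - [2.8,0.1,0,5.4,0]
    - [2.8,0.1,0,5.4,0]
    - [2.8,0.1,0,5.4,0]
    - [2.8,0.1,0,5.4,0]
    - [2.8,0.1,0,5.4,0]
    - [2.8,0.1,0,5.4,0]
    - [2.8,0.1,0,5.4,0]
    - [2.8,0.1,0,5.4,0]

```text
time: 11.45
tool_pos: [0.4791, 0.0392, -0.0295]
tcp_rot: [-3.142, -0.001, -0.002]
wrist_force: [-2.2, 0.9, 6.7]
width: 0.355
grip_force: 30.8
```

```bash
python3 plan.py 0.511,0.2485,0.04,90
```

```text
t 11.4 tcp [ 0.4791  0.0392 -0.0295] closing -89.96 tilt 0.07 q6 91.7 w 3.03 F [-2.2  0.9  6.7] grip 30.8
0.511,0.2485,0.04,90 -> [  3.22 -20.93  -6.95] twist 0.0 q6 116.0
0.511,0.2485,0.04,90 -> [  3.22 -20.93  -6.95] twist -180.0 q6 -64.0
```

>>> step_arm:
  motion:
    - [2.8,0,0,-2,0]
    - [2.8,0,0,-5,0]
    - [2.8,0,-3,-7,0]
    - [2.8,1,-7,-7,0]
    - [2.8,2,-11,-7,0]
    - [2.8,3.2,-15,-7,0]
    - [2.8,3.2,-18.5,-7,0]
    - [2.8,3.2,-20.9,-7,0]
    - [2.8,3.2,-20.9,-7,0]
    - [2.8,3.2,-20.9,-4,0]
    - [2.8,3.2,-20.9,-2,0]
    - [2.8,3.2,-20.9,-0.8,0]
    - [2.8,3.2,-20.9,0,0]
    - [2.8,3.2,-20.9,0,0]
    - [2.8,3.2,-20.9,0,0]

```text
time: 12.95
tool_pos: [0.5109, 0.2479, -0.0298]
tcp_rot: [-3.141, -0.0, -0.001]
wrist_force: [0.3, 0.1, -1.1]
width: 0.356
grip_force: 30.9
```

```bash
python3 plan.py
```

```text
t 12.9 tcp [ 0.5109  0.2479 -0.0298] closing -89.99 tilt 0.06 q6 113.4 w 3.04 F [ 0.3  0.1 -1.1] grip 30.9
```

>>> step_arm:
  motion:
    - [2.8,0,0,0.1,0]
    - [4.5,0,0,0.1,0]
    - [6.5,0,0,0,0]
    - [6.5,0,0,0,0]
    - [8.5,0,0,-2,0]
    - [8.5,0,0,-6,0]
    - [8.5,0,3,-9,-8]
    - [8.5,0,7,-9,-16]
    - [8.5,3.7,11,-9,-24]
    - [8.5,3.7,15,-9,-32]
    - [8.5,3.7,18,-9,-40]
    - [8.5,3.7,20.8,-9,-48]
    - [8.5,3.7,20.8,-9,-56]
    - [8.5,3.7,20.8,-9,-64]
    - [8.5,3.7,20.8,-9,-72]
    - [8.5,3.7,20.8,-9,-81]
    - [8.5,3.7,20.8,-9,-90]
    - [8.5,3.7,20.8,-9,-90]
    - [8.5,3.7,20.8,-9,-90]

```text
time: 14.85
tool_pos: [0.5474, 0.0402, 0.0599]
tcp_rot: [2.224, 2.219, 0.0]
wrist_force: [0.1, 0.3, -1.1]
width: 0.995
grip_force: 0.0
```

```bash
python3 plan.py 0.548,0.0407,0,0
python3 - <<'E'
from h import *
p,d=snap('top','t2'); cv2.imwrite('pics/t2c.png',cv2.resize(p[125:225,215:350,::-1],None,fx=5.9,fy=5.9,interpolation=cv2.INTER_CUBIC))
E
```

```text
t 14.8 tcp [0.5474 0.0402 0.0599] closing -0.12 tilt 0.01 q6 1.7 w 8.5 F [ 0.1  0.3 -1.1] grip 0.0
0.548,0.0407,0,0 -> [0.05 0.06 5.99] twist 179.9 q6 184.0
0.548,0.0407,0,0 -> [0.05 0.06 5.99] twist -0.1 q6 4.0
```

View pics/t2c.png

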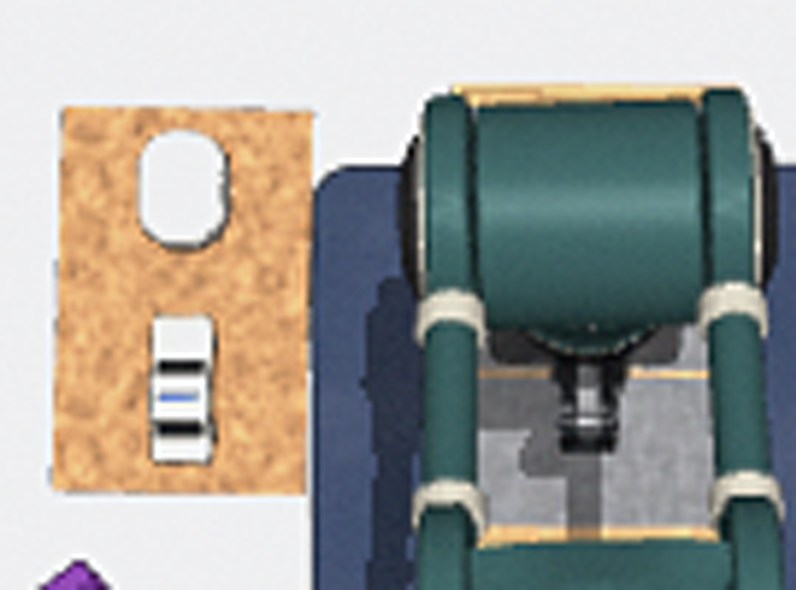

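>>> step_arm:
  motion:
    - [8.5,0.05,0.05,4,0]
    - [8.5,0.05,0.05,7,0]
    - [8.5,0.05,0.05,9,0]
    - [8.5,0.05,0.05,9.5,0]
    - [8.5,0.05,0.05,9.5,0]
    - [7,0.05,0.05,9.5,0]
    - [6,0.05,0.05,9.5,0]
    - [4.6,0.05,0.05,9.5,0]
    - [4.6,0.05,0.05,9.5,0]
    - [4.6,0.05,0.05,9.5,0]
    - [4.6,0.05,0.05,9.5,0]
    - [4.6,0.05,0.05,9.5,0]
  force: 35

```text
time: 16.1
tool_pos: [0.5497, 0.0407, -0.0333]
tcp_rot: [2.219, 2.22, 0.004]
wrist_force: [-0.7, 0.2, 6.7]
width: 0.591
grip_force: 36.9
```

```bash
python3 plan.py 0.548,0.0407,0,0
```

```text
t 16.1 tcp [ 0.5497  0.0407 -0.0333] closing 0.03 tilt 0.19 q6 1.6 w 5.04 F [-0.7  0.2  6.7] grip 36.9
0.548,0.0407,0,0 -> [-0.   -0.15 -3.33] twist 0.0 q6 4.0
0.548,0.0407,0,0 -> [-0.   -0.15 -3.33] twist -180.0 q6 -176.0
```

>>> step_arm:
  motion:
    - [4.6,0,0,-1,0]
    - [4.6,0,0,-3,0]
    - [4.6,0,0,-6,0]
    - [4.6,-4,0,-8,0]
    - [4.6,-8,1,-8,0]
    - [4.6,-12,3.7,-8,3.2]
    - [4.6,-16,3.7,-8,3.2]
    - [4.6,-20,3.7,-8,3.2]
    - [4.6,-24.2,3.7,-8,3.2]
    - [4.6,-24.2,3.7,-8,3.2]
    - [4.6,-24.2,3.7,-6,3.2]
    - [4.6,-24.2,3.7,-6,3.2]

```text
time: 17.3
tool_pos: [0.5825, -0.2004, 0.0227]
tcp_rot: [-2.279, -2.155, 0.003]
wrist_force: [-1.3, -0.3, -1.0]
width: 0.594
grip_force: 36.8
```

```bash
python3 plan.py 0.5863,-0.2013,-0.0335,-3.2;  python3 - <<'E'
from h import *
p,d=snap('side','s3'); cv2.imwrite('pics/s3c.png',cv2.resize(p[160:260,320:440,::-1],None,fx=6,fy=6,interpolation=cv2.INTER_CUBIC))
E
```

```text
t 17.3 tcp [ 0.5825 -0.2004  0.0227] closing -3.2 tilt 0.29 q6 -18.1 w 5.07 F [-1.3 -0.3 -1. ] grip 36.8
0.5863,-0.2013,-0.0335,-3.2 -> [-0.08  0.42  5.61] twist 180.0 q6 164.0
0.5863,-0.2013,-0.0335,-3.2 -> [-0.08  0.42  5.61] twist -0.0 q6 -16.0
```

View pics/s3c.png

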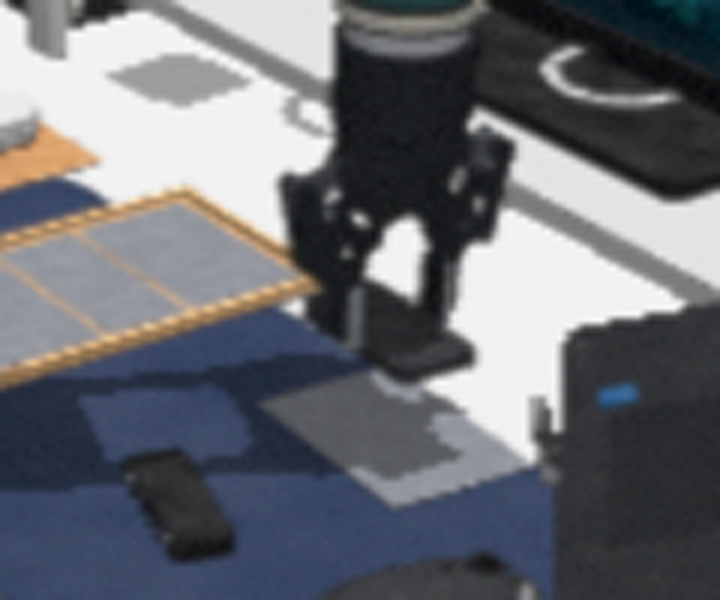

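>>> step_arm:
  motion:
    - [4.6,0,0.3,2,0]
    - [4.6,0,0.3,4,0]
    - [4.6,0,0.3,5,0]
    - [4.6,0,0.3,5.4,0]
    - [4.6,0,0.3,5.6,0]
    - [4.6,0,0.3,5.6,0]
    - [4.6,0,0.3,5.6,0]

```text
time: 18.05
tool_pos: [0.5888, -0.2017, -0.0302]
tcp_rot: [2.281, 2.159, 0.001]
wrist_force: [0.3, -0.2, 0.1]
width: 0.596
grip_force: 36.8
```

```bash
python3 plan.py 0.5863,-0.2013,-0.0335,-3.2
```

```text
t 18.1 tcp [ 0.5888 -0.2017 -0.0302] closing -3.15 tilt 0.09 q6 -18.0 w 5.09 F [ 0.3 -0.2  0.1] grip 36.8
0.5863,-0.2013,-0.0335,-3.2 -> [ 0.02 -0.26  0.33] twist 0.0 q6 -16.0
0.5863,-0.2013,-0.0335,-3.2 -> [ 0.02 -0.26  0.33] twist -180.0 q6 -196.0
```

>>> step_arm:
  motion:
    - [4.6,0,-0.2,0.2,0]
    - [4.6,0,-0.2,0.35,0]
    - [4.6,0,-0.2,0.4,0]
    - [4.6,0,-0.2,0.4,0]

```text
time: 18.45
tool_pos: [0.5861, -0.2015, -0.0343]
tcp_rot: [2.282, 2.159, 0.0]
wrist_force: [-2.7, 0.6, 4.6]
width: 0.597
grip_force: 37.3
```

>>> step_arm:
  motion:
    - [5.5,0,0,0,0]
    - [6.5,0,0,-0.1,0]
    - [7.5,0,0,-0.3,0]
    - [7.5,0,0,-0.3,0]
    - [8.5,0,0,-2,0]
    - [8.5,0,0,-5,0]
    - [8.5,0,-4,-7,7]
    - [8.5,0,-8,-8,14]
    - [8.5,0,-14,-8,14.4]
    - [8.5,0,-14,-8,14.4]
    - [8.5,0,-14,-8,14.4]

```text
time: 19.55
tool_pos: [0.4448, -0.1934, 0.0455]
tcp_rot: [2.535, 1.855, 0.0]
wrist_force: [1.1, 1.1, -0.1]
width: 0.998
grip_force: 0.0
```

```bash
python3 plan.py 0.4413,-0.2057,-0.036,-17.6
python3 - <<'E'
from h import *
p,d=snap('top','t3'); cv2.imwrite('pics/t3c.png',cv2.resize(p[140:230,350:470,::-1],None,fx=6,fy=6,interpolation=cv2.INTER_CUBIC))
E
```

```text
t 19.6 tcp [ 0.4448 -0.1934  0.0455] closing -17.61 tilt 0.03 q6 -8.8 w 8.52 F [ 1.1  1.1 -0.1] grip 0.0
0.4413,-0.2057,-0.036,-17.6 -> [-1.27  0.04  8.15] twist 180.0 q6 173.0
0.4413,-0.2057,-0.036,-17.6 -> [-1.27  0.04  8.15] twist -0.0 q6 -7.0
```

View pics/t3c.png

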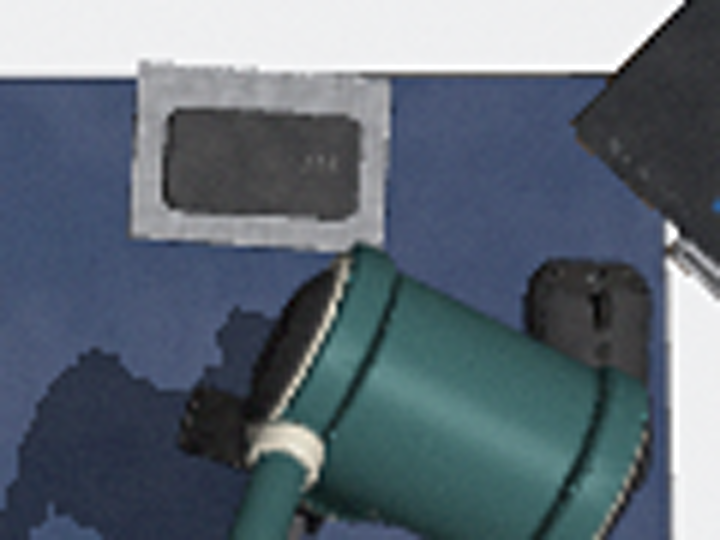

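>>> step_arm:
  motion:
    - [8.5,-1.25,0.05,3,0]
    - [8.5,-1.25,0.05,6,0]
    - [8.5,-1.25,0.05,7.4,0]
    - [8.5,-1.25,0.05,7.5,0]
    - [8.5,-1.25,0.05,7.5,0]
    - [6,-1.25,0.05,7.5,0]
    - [4.5,-1.25,0.05,7.5,0]
    - [2.8,-1.25,0.05,7.5,0]
    - [2.8,-1.25,0.05,7.5,0]
    - [2.8,-1.25,0.05,7.5,0]
    - [2.8,-1.25,0.05,7.5,0]
    - [2.8,-1.25,0.05,7.5,0]

```text
time: 20.8
tool_pos: [0.4438, -0.2061, -0.0292]
tcp_rot: [2.533, 1.855, 0.001]
wrist_force: [-1.1, 0.2, 6.0]
width: 0.379
grip_force: 34.6
```

```bash
python3 plan.py 0.548,0.038,0.05,0 0.548,0.038,-0.026,0
```

```text
t 20.8 tcp [ 0.4438 -0.2061 -0.0292] closing -17.56 tilt 0.09 q6 -10.3 w 3.23 F [-1.1  0.2  6. ] grip 34.6
0.548,0.038,0.05,0 -> [26.42  2.58 -7.92] twist 162.4 q6 184.0
0.548,0.038,0.05,0 -> [26.42  2.58 -7.92] twist -17.6 q6 4.0
0.548,0.038,-0.026,0 -> [26.42  2.57 -0.32] twist 162.4 q6 184.0
0.548,0.038,-0.026,0 -> [26.42  2.57 -0.32] twist -17.6 q6 4.0
```

>>> step_arm:
  motion:
    - [2.8,0,0,-1,0]
    - [2.8,0,0,-4,0]
    - [2.8,0,0,-7.9,0]
    - [2.8,4,0.4,-7.9,-4]
    - [2.8,8,0.8,-7.9,-8]
    - [2.8,12,1.2,-7.9,-12]
    - [2.8,16,1.6,-7.9,-17.6]
    - [2.8,20,2.4,-7.9,-17.6]
    - [2.8,24,2.5,-7.9,-17.6]
    - [2.8,26.4,2.5,-7.9,-17.6]
    - [2.8,26.4,2.5,-6,-17.6]
    - [2.8,26.4,2.5,-4,-17.6]
    - [2.8,26.4,2.5,-4,-17.6]
    - [2.8,26.4,2.5,-4,-17.6]

```text
time: 22.2
tool_pos: [0.5458, 0.0384, 0.0097]
tcp_rot: [-2.22, -2.222, 0.002]
wrist_force: [-0.5, 0.2, -1.0]
width: 0.373
grip_force: 35.0
```

```bash
python3 plan.py 0.548,0.038,-0.026,0
```

```text
t 22.2 tcp [0.5458 0.0384 0.0097] closing 0.04 tilt 0.08 q6 1.4 w 3.18 F [-0.5  0.2 -1. ] grip 35.0
0.548,0.038,-0.026,0 -> [-0.04  0.23  3.57] twist 0.0 q6 4.0
0.548,0.038,-0.026,0 -> [-0.04  0.23  3.57] twist -180.0 q6 -176.0
```

>>> step_arm:
  motion:
    - [2.8,0,0.2,1.5,0]
    - [2.8,0,0.2,2.5,0]
    - [2.8,0,0.2,3.1,0]
    - [2.8,0,0.2,3.4,0]
    - [2.8,0,0.2,3.6,0]
    - [2.8,0,0.2,3.6,0]

```text
time: 22.8
tool_pos: [0.548, 0.0383, -0.0252]
tcp_rot: [-2.22, -2.222, 0.002]
wrist_force: [-4.6, -1.3, 7.5]
width: 0.381
grip_force: 35.9
```

```bash
python3 plan.py 0.548,0.038,-0.026,0
```

```text
t 22.8 tcp [ 0.548   0.0383 -0.0252] closing 0.04 tilt 0.08 q6 1.4 w 3.25 F [-4.6 -1.3  7.5] grip 35.9
0.548,0.038,-0.026,0 -> [-0.03  0.    0.08] twist 0.0 q6 4.0
0.548,0.038,-0.026,0 -> [-0.03  0.    0.08] twist -180.0 q6 -176.0
```

>>> step_arm:
  motion:
    - [4,0,0,0,0]
    - [5.5,0,0,-0.2,0]
    - [7,0,0,-0.4,0]
    - [7,0,0,-0.5,0]
    - [8.5,0,0,-3,0]
    - [8.5,0,0,-7,0]
    - [8.5,4,0,-8,8]
    - [8.5,8,-1,-8,16]
    - [8.5,12,-2,-8,24]
    - [8.5,16,-3.7,-8,32]
    - [8.5,21,-3.7,-8,40]
    - [8.5,21,-3.7,-8,48]
    - [8.5,21,-3.7,-8,56]
    - [8.5,21,-3.7,-8,64]
    - [8.5,21,-3.7,-8,72]
    - [8.5,21,-3.7,-8,81]
    - [8.5,21,-3.7,-8,90]
    - [8.5,21,-3.7,-8,90]
    - [8.5,21,-3.7,-8,90]

```text
time: 24.7
tool_pos: [0.5112, 0.2484, 0.0538]
tcp_rot: [-3.142, -0.006, 0.0]
wrist_force: [-0.0, 0.4, -0.9]
width: 0.996
grip_force: 0.0
```

```bash
python3 plan.py 0.5109,0.248,-0.0295,90
python3 - <<'E'
from h import *
p,d=snap('top','t4'); cv2.imwrite('pics/t4c.png',cv2.resize(p[125:225,215:350,::-1],None,fx=5.9,fy=5.9,interpolation=cv2.INTER_CUBIC))
E
```

```text
t 24.7 tcp [0.5112 0.2484 0.0538] closing -89.79 tilt 0.0 q6 113.2 w 8.51 F [-0.   0.4 -0.9] grip 0.0
0.5109,0.248,-0.0295,90 -> [-0.03  0.04  8.33] twist 0.2 q6 116.0
0.5109,0.248,-0.0295,90 -> [-0.03  0.04  8.33] twist -179.8 q6 -64.0
```

View pics/t4c.png

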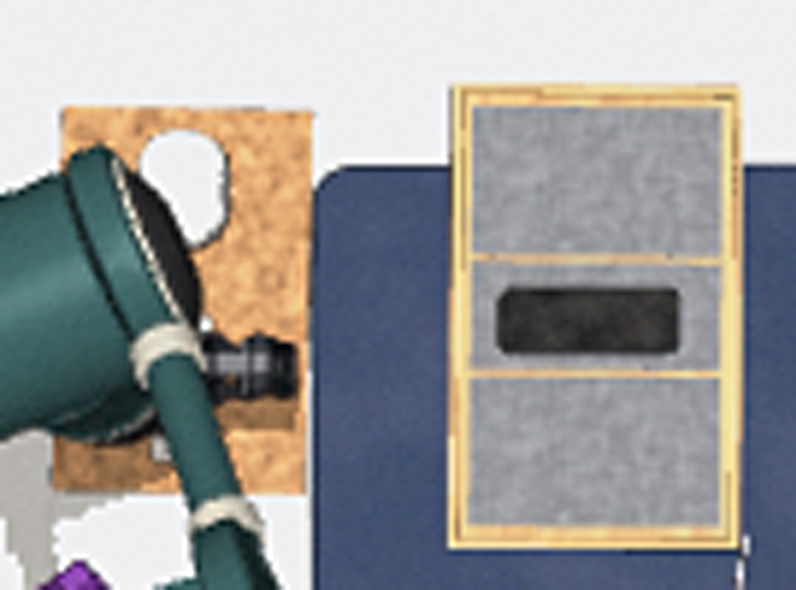

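>>> step_arm:
  motion:
    - [8.5,0,0,4,0]
    - [8.5,0,0,7,0]
    - [8.5,0,0,8.1,0]
    - [8.5,0,0,8.3,0]
    - [8.5,0,0,8.3,0]
    - [6,0,0,8.3,0]
    - [2.8,0,0,8.3,0]
    - [2.8,0,0,8.3,0]
    - [2.8,0,0,8.3,0]
    - [2.8,0,0,8.3,0]
    - [2.8,0,0,8.3,0]
    - [2.8,0,0,8.3,0]
  force: 30

```text
time: 25.95
tool_pos: [0.5121, 0.2488, -0.0282]
tcp_rot: [-3.141, -0.001, -0.002]
wrist_force: [-1.0, -0.4, 6.3]
width: 0.353
grip_force: 31.0
```

```bash
python3 plan.py 0.4785,0.0392,0.04,90
```

```text
t 25.9 tcp [ 0.5121  0.2488 -0.0282] closing -89.95 tilt 0.09 q6 113.4 w 3.01 F [-1.  -0.4  6.3] grip 31.0
0.4785,0.0392,0.04,90 -> [-3.36 20.96 -6.84] twist 0.0 q6 95.0
0.4785,0.0392,0.04,90 -> [-3.36 20.96 -6.84] twist -180.0 q6 -85.0
```

>>> step_arm:
  motion:
    - [2.8,0,0,-2,0]
    - [2.8,0,0,-5,0]
    - [2.8,0,3,-7,0]
    - [2.8,-1,7,-7,0]
    - [2.8,-2,11,-7,0]
    - [2.8,-3.2,15,-7,0]
    - [2.8,-3.2,18.5,-7,0]
    - [2.8,-3.2,20.9,-7,0]
    - [2.8,-3.2,20.9,-7,0]
    - [2.8,-3.2,20.9,-4,0]
    - [2.8,-3.2,20.9,-2,0]
    - [2.8,-3.2,20.9,-1.2,0]
    - [2.8,-3.2,20.9,-0.8,0]
    - [2.8,-3.2,20.9,-0.8,0]
    - [2.8,-3.2,20.9,-0.8,0]

```text
time: 27.45
tool_pos: [0.4803, 0.0398, -0.0204]
tcp_rot: [-3.141, -0.002, -0.002]
wrist_force: [0.5, -0.4, -0.1]
width: 0.354
grip_force: 30.2
```

```bash
python3 plan.py 0.4785,0.0392,-0.028,90
```

```text
t 27.4 tcp [ 0.4803  0.0398 -0.0204] closing -89.93 tilt 0.08 q6 91.7 w 3.02 F [ 0.5 -0.4 -0.1] grip 30.2
0.4785,0.0392,-0.028,90 -> [-0.19  0.06  0.76] twist 0.1 q6 95.0
0.4785,0.0392,-0.028,90 -> [-0.19  0.06  0.76] twist -179.9 q6 -85.0
```

>>> step_arm:
  motion:
    - [2.8,-0.1,0.05,0.3,0]
    - [2.8,-0.1,0.05,0.6,0]
    - [2.8,-0.1,0.05,0.8,0]
    - [2.8,-0.1,0.05,0.85,0]
    - [2.8,-0.1,0.05,0.85,0]

```text
time: 27.95
tool_pos: [0.479, 0.0389, -0.0273]
tcp_rot: [-3.142, -0.001, -0.0]
wrist_force: [-7.9, 0.5, 19.8]
width: 0.356
grip_force: 32.8
```

>>> step_arm:
  motion:
    - [4,0,0,-0.1,0]
    - [5.5,0,0,-0.2,0]
    - [7,0,0,-0.3,0]
    - [7,0,0,-0.4,0]
    - [8.5,0,0,-3,0]
    - [8.5,0,0,-7,0]
    - [8.5,0,-4,-9,0]
    - [8.5,4,-8,-9,0]
    - [8.5,8,-12,-9,0]
    - [8.5,12,-16,-9,0]
    - [8.5,13.3,-20.9,-9,0]
    - [8.5,13.3,-20.9,-9,0]
    - [8.5,13.3,-20.9,-9,0]
    - [8.5,13.3,-20.9,-9,0]

```text
time: 29.35
tool_pos: [0.6101, 0.2473, 0.0593]
tcp_rot: [3.14, 0.003, -0.003]
wrist_force: [-0.4, -0.7, 0.0]
width: 0.996
grip_force: 0.0
```

```bash
python3 plan.py 0.6119,0.248,-0.0355,90
python3 - <<'E'
from h import *
p,d=snap('top','t5'); P=cloud('top',d)
q=P[187:216,298:335].reshape(-1,3); q=q[(q[:,2]>.016)&(q[:,2]<.1)]; print(cv2.minAreaRect((q[:,:2]*1000).astype(np.float32)),q.mean(0),len(q))
E
```

```text
t 29.4 tcp [0.6101 0.2473 0.0593] closing -89.91 tilt 0.15 q6 109.8 w 8.51 F [-0.4 -0.7  0. ] grip 0.0
0.6119,0.248,-0.0355,90 -> [ 0.2  -0.08  9.48] twist 0.1 q6 112.0
0.6119,0.248,-0.0355,90 -> [ 0.2  -0.08  9.48] twist -179.9 q6 -68.0
((476.82354736328125, 37.12330627441406), (75.43993377685547, 30.1412296295166), 0.12771521508693695) [0.47558052 0.03728159 0.02382262] 251
```

>>> step_arm:
  motion:
    - [8.5,0.1,0,4,0]
    - [8.5,0.1,0,7,0]
    - [8.5,0.1,0,9,0]
    - [8.5,0.1,0,9.4,0]
    - [8.5,0.1,0,9.4,0]
    - [6,0.1,0,9.4,0]
    - [4,0.1,0,9.4,0]
    - [4,0.1,0,9.4,0]
    - [4,0.1,0,9.4,0]
    - [4,0.1,0,9.4,0]
    - [4,0.1,0,9.4,0]

```text
time: 30.5
tool_pos: [0.6137, 0.2484, -0.0318]
tcp_rot: [-3.141, -0.001, -0.004]
wrist_force: [-0.5, -0.2, 7.2]
width: 0.526
grip_force: 31.6
```

```bash
python3 plan.py 0.6183,0.0382,0.03,90
```

```text
t 30.5 tcp [ 0.6137  0.2484 -0.0318] closing -89.95 tilt 0.16 q6 109.8 w 4.49 F [-0.5 -0.2  7.2] grip 31.6
0.6183,0.0382,0.03,90 -> [ 0.46 21.02 -6.19] twist 0.1 q6 94.0
0.6183,0.0382,0.03,90 -> [ 0.46 21.02 -6.19] twist -179.9 q6 -86.0
```

>>> step_arm:
  motion:
    - [4,0,0,-2,0]
    - [4,0,0,-5,0]
    - [4,0,3,-7,0]
    - [4,0.6,7,-7,0]
    - [4,0.6,11,-7,0]
    - [4,0.6,15,-7,0]
    - [4,0.6,18.5,-7,0]
    - [4,0.6,21,-7,0]
    - [4,0.6,21,-7,0]
    - [4,0.6,21,-4,0]
    - [4,0.6,21,-2,0]
    - [4,0.6,21,-1,0]
    - [4,0.6,21,-0.6,0]
    - [4,0.6,21,-0.6,0]
    - [4,0.6,21,-0.6,0]

```text
time: 32.0
tool_pos: [0.6194, 0.0384, -0.0267]
tcp_rot: [-3.141, -0.002, -0.003]
wrist_force: [0.1, 0.7, 0.3]
width: 0.527
grip_force: 30.9
```

```bash
python3 plan.py 0.6183,0.0382,-0.0315,90
```

```text
t 32.0 tcp [ 0.6194  0.0384 -0.0267] closing -89.93 tilt 0.1 q6 91.2 w 4.5 F [0.1 0.7 0.3] grip 30.9
0.6183,0.0382,-0.0315,90 -> [-0.11  0.02  0.48] twist 0.1 q6 94.0
0.6183,0.0382,-0.0315,90 -> [-0.11  0.02  0.48] twist -179.9 q6 -86.0
```

>>> step_arm:
  motion:
    - [4,0,0,0.2,0]
    - [4,0,0,0.35,0]
    - [4,0,0,0.45,0]
    - [4,0,0,0.45,0]

```text
time: 32.4
tool_pos: [0.6191, 0.0381, -0.0308]
tcp_rot: [-3.141, -0.001, -0.002]
wrist_force: [-1.8, -0.4, 5.9]
width: 0.522
grip_force: 31.6
```

Contact; release, lift and withdraw sideways.

>>> step_arm:
  motion:
    - [5,0,0,0,0]
    - [6.5,0,0,-0.1,0]
    - [7.5,0,0,-0.2,0]
    - [8.5,0,0,-0.3,0]
    - [8.5,0,0,-3,0]
    - [8.5,0,0,-7,0]
    - [8.5,0,0,-11,0]
    - [8.5,0,-5,-14,0]
    - [8.5,0,-10,-14,0]
    - [8.5,0,-15,-14,0]
    - [8.5,0,-20,-14,0]
    - [8.5,0,-20,-14,0]
    - [8.5,0,-20,-14,0]
    - [8.5,0,-20,-14,0]

```text
time: 33.8
tool_pos: [0.618, 0.2371, 0.1073]
tcp_rot: [3.141, 0.001, -0.001]
wrist_force: [-0.7, -0.3, -0.4]
width: 0.994
grip_force: 0.0
```

```bash
python3 plan.py
python3 - <<'E'
from h import *
p,d=snap('top','t6'); P=cloud('top',d)
def hm(n,b,z0):
    u0,v0,u1,v1=b; q=P[v0:v1,u0:u1].reshape(-1,3); q=q[(q[:,2]>z0)&(q[:,2]<.1)]
    print(n,len(q),q.mean(0).round(4),cv2.minAreaRect((q[:,:2]*1000).astype(np.float32)))
hm('case',(298,142,335,168),.015);hm('car',(298,187,335,216),.016)
cv2.imwrite('pics/t6c.png',cv2.resize(p[120:250,260:470,::-1],None,fx=3.8,fy=3.8,interpolation=cv2.INTER_CUBIC))
E
```

```text
t 33.8 tcp [0.618  0.2371 0.1073] closing -89.95 tilt 0.07 q6 108.8 w 8.49 F [-0.7 -0.3 -0.4] grip 0.0
case 263 [0.617  0.0373 0.0276] ((618.5333862304688, 37.395484924316406), (58.79205322265625, 42.23598098754883), 0.31718161702156067)
car 245 [0.4756 0.0376 0.0239] ((476.8525695800781, 37.127784729003906), (75.40852355957031, 30.126482009887695), 0.13288550078868866)
```

View pics/t6c.png

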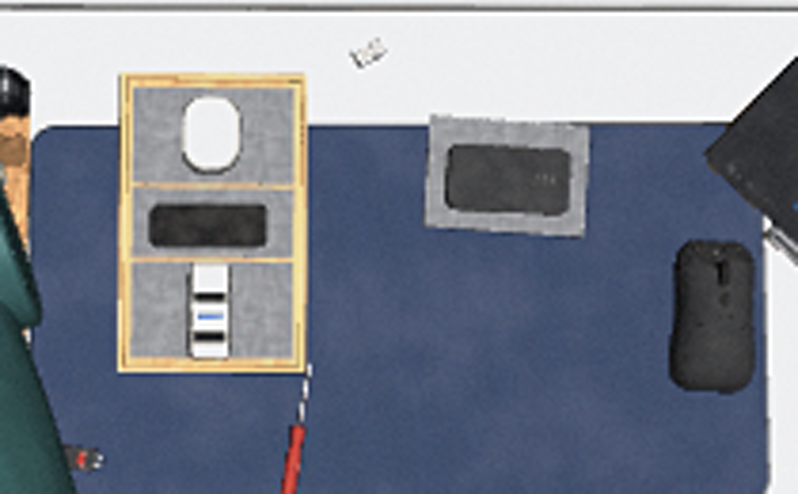

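Everything is in place: the case at (212,134), hub (208,225) and car (210,310) are in the tray, and the drive (508,178) is centred on the pad. The case and the car are within about 3 mm of where they started.

```bash
python3 -c "
from workcell import bot
print(bot.finish_job())"
```

```text
the job is handed in; nothing more can be done
None
```

The swap is finished and handed in, though no verdict came back: the drive is on the felt pad, the hub is in the middle of the tray, and the case and car are back within about 3 mm of where they started.

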